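# Take the cap off the carving spindle

### The job

Make the bench carving spindle ready for a new sanding drum: on the control box press the large round key, then the square key, then the small round key, each fully down and only one at a time, letting each come up again. Then undo the quick-thread cap of the spindle by the round knob on top; nobody knows whether it is left- or right-handed, so try it both ways (one way it stops almost at once, the other way it turns about 55 degrees and is then free), and lift it straight off. Finish while still holding the cap in the gripper, level and still, about 10 cm above its seat on the spindle, with the other things on the bench left where they are.

Things in the scene. Friction and masses are not known exactly. Their poses are not given: they have to be found in the camera images.
- spindle: bench carving spindle, fixed: grey housing 150 x 150 mm, 52 mm high, with an aluminium disc 92 mm across on it whose top (the seat of the cap) is 66 mm above the bench. Origin: centre of the underside, z up = thread axis. A steel nose, its top 82 mm above the bench, stands inside the cap: the cap must rise straight by over 16 mm to clear it.
- cap: grey plastic quick-thread cap, loose, about 110 g, 77 mm across, its lower rim seated 66 mm above the bench. Origin: centre of the lower rim, z up. At the start it is locked (2 mm of up-and-down play), x axis within 5 degrees of the spindle's. Its hand changes from start to start and shows nowhere. The wrong way it meets a hard stop after 3 to 18 degrees.
- cap_grip (a point): middle of the upright round knob on the cap, 24 mm across, from 25 to 55 mm above the cap's origin (this point at 42). A low rib beside it points along the cap's x axis. The right way the cap runs freely without rising, lifts off when its x axis is 47 to 64 degrees from the spindle's x (aim for 55), and stops hard at about 66. Held against a stop, a 40 N grip slips round the knob.
- panel: fixed grey control box 100 x 220 mm, 41 mm high, long side along its own y axis; carries the three keys. Origin: centre of the underside.
- key_large (a joint): joint value of the large round key: 0 = up, 0.006 m = fully down (6 mm travel straight down). A spring pushes it back up; it takes about 2 N to start moving and 4.5 N at the bottom; it counts as fully down past 0.0045.
- key_square (a joint): joint value of the square key: 0 = up, 0.006 m = fully down (6 mm travel straight down). A spring pushes it back up; it takes about 2 N to start moving and 4.5 N at the bottom; it counts as fully down past 0.0045.
- key_small (a joint): joint value of the small round key: 0 = up, 0.006 m = fully down (6 mm travel straight down). A spring pushes it back up; it takes about 2 N to start moving and 4.5 N at the bottom; it counts as fully down past 0.0045.
- key_large_top (a point): centre of the top face of the large round key, 61 mm above the bench when up; a disc 38 mm across. Black, standing 14 mm proud of its round grey foot (46 mm across). The three keys stand in one row on the control box, 66 mm apart, in any order.
- key_square_top (a point): centre of the top face of the square key, 61 mm above the bench when up; 28 x 28 mm, edges parallel to the box. Black, standing 14 mm proud of its round grey foot (46 mm across). The three keys stand in one row on the control box, 66 mm apart, in any order.
- key_small_top (a point): centre of the top face of the small round key, 61 mm above the bench when up; a disc 20 mm across. Black, standing 14 mm proud of its round grey foot (46 mm across). The three keys stand in one row on the control box, 66 mm apart, in any order.
- spoon: bystander: loose carved wooden spoon, about 200 mm long with a bowl 66 mm across, 22 mm high, lying on the bench; origin under the bowl, handle along its x axis
- finial: bystander: loose turned wooden knob blank, 66 mm across, 79 mm high, standing; origin at the centre of its foot
- wax_tin: bystander: loose aluminium tin, 72 mm across, 50 mm high; origin at the centre of its foot
- drum: bystander: loose black rubber sanding drum (ring), 44 mm across, 45 mm high, standing; origin at the centre of its foot
Mind the look-alikes: they are no part of the job. What is shaped like the cap but purple is not meant.

How it is judged (in metres and radians):
On the way, in this order (a step that is already met when the one before it is completed fails the run):
1. the large round key is pressed fully down, the others up (value of joint key_large above 0.0045 m and value of joint each of key_square, key_small below 0.002 m), for 0.05 s.
2. then the square key is pressed fully down, the others up (value of joint key_square above 0.0045 m and value of joint each of key_large, key_small below 0.002 m), for 0.05 s.
3. then the small round key is pressed fully down, the others up (value of joint key_small above 0.0045 m and value of joint each of key_large, key_square below 0.002 m), for 0.05 s.
4. then the cap is lifted off the spindle, 30 mm above its seat (z of cap in the frame of spindle above 0.096 m), for 0.2 s.
At the end, for the whole second after the job is handed in: Cap gripped by the fingers (over 1 N), clear of the spindle, rim 60 to 160 mm above its seat, within 60 mm of the axis, level within 15 degrees, still (under 0.03 m/s, 0.3 rad/s); keys up (under 2 mm); bystanders within 30 mm of their start (z of cap in the frame of spindle between 0.126 and 0.226 m and horizontal distance between cap and spindle below 0.06 m and angle between cap's own z axis and vertical below 0.26 rad and contact force between cap and the fingers above 1 N and contact force between cap and spindle below 0.2 N and linear speed of cap below 0.03 m/s and angular speed of cap below 0.3 rad/s and value of joint each of key_large, key_square, key_small below 0.002 m and distance of each of spoon, finial, wax_tin, drum from where it was at the start of the episode below 0.03 m); the arm keeps its last pose, push and grip.
It fails at once if two keys are down at once (both more than 3 mm) (value of joint each of key_large, key_square above 0.003 m or value of joint each of key_large, key_small above 0.003 m or value of joint each of key_square, key_small above 0.003 m).
It fails at once if a bystander is shoved more than 30 mm or tipped over (distance of any of spoon, finial, wax_tin, drum from where it was at the start of the episode above 0.03 m or angle between any of spoon, finial, wax_tin, drum's own z axis and vertical above 0.6 rad).
It also fails if it takes over 64 s, if anything falls off the work surface, if the arm or the gripper's body presses on something with over 40 N, if the wrist force passes 120 N, or if a joint passes its speed limit or range.

### The arm

A 6-joint arm with a two-finger parallel gripper is mounted at the origin on the work surface. World frame = base frame: x ahead of the robot, y to its left, z up, the work surface at z = 0. Lengths are in m, angles in degrees, forces in N, time in s.
With the tool pointing down it reaches from about 0.4 to 0.825 m from the base axis. Payload 7 kg.
Tool frame: the origin (TCP) lies on the centre line of the jaws, within the pads' length; the fingertips stand 8 mm ahead of it and the grasp point (between the pads) lies 11 mm behind it (r.tcp_to_tips is the distance from the TCP to the fingertips, in m); z points along the fingers, y is the direction in which the jaws open and shut (so a half turn about z gives the same grasp; the last joint's range is limited). The gripper opens to 88 mm and grips with 3 to 60 N. Pads are 19 mm wide; open, the fingers measure 130 mm over their backs; the gripper's body (78 mm by 193 mm) begins 47 mm behind the grasp point.
Start: joints at [80.392, 20.546, 0.682, 0, -70.136, -16.507], TCP at [0.297, 0.606, 0.235] pointing down, gripper open.
Joint ranges: [-176.03, 176.03], [-82.01, 121.73], [-58.28, 71.71], [-173.87, 95.51], [-174.79, -0.11], [-173.66, 173.66]. Speed limits (degrees/s): [136.94, 136.94, 172.46, 180, 180, 180].

### API

Orientations are given as [roll, pitch, yaw] about the fixed x, y, z axes, in that order (R = Rz(yaw) Ry(pitch) Rx(roll)).
In Python, from plant import r gives the robot as it stands.
- The arm moves only by the tool drive_tool, never from a script. Its argument "plan" is text: rows parted by semicolons, each of 4 numbers parted by spaces: the shift along the tool's x, y, z in cm, then the turn about the tool's z in rad. A call has 1 to 8 rows; each row is the pose to reach, as a shift and turn from the pose commanded when the call began, along the tool's axes at that moment; what a row does not reach only later rows make up. A row lasts 1/8 s, in which the tool goes at most 62.5 mm and 10.7 degrees, less where a joint would pass 70% of its speed; a pose out of reach is approached as far as the arm can. A call with a gripper value outside its range is refused whole. "fingers" is the closure, from -1 (fully open) to 1 (shut), set as the call begins (left out, the last holds). The fingers move at their own pace and stop on an object; "squeeze" is the grip in N (left out, the last holds). Time passes only in rows, so rows that repeat a pose let the fingers close. It gives the time, the measured TCP pose, the force and the opening at its end, in the units of the state.
- r.get_state(): the state, without advancing time (a new reading comes with each control period).
- r.capture(name): name is "scene" or "top" or "wrist"; returns a dict with "frame" (400x640x3 uint8, red, green, blue), "fovy" (degrees; the focal length in pixels is half the picture's height over the tangent of half this angle, whatever the lens; pixels are square), "cx", "cy" (the principal point, pixels), "k1" (the pictures are not rectified: a ray, as slopes to the right and down, at radius r is drawn at 1 + k1 r^2 times it, then the intrinsics apply), "rvec" (rotation vector, rad) and "tvec" (3), from world to camera coordinates, as OpenCV has them. Camera axes: x right, y down, z forward; pixel columns grow to the right and rows downward; lengths in m; the calibration is good to about 2 mm. A picture is of the moment at which its call begins. There is no depth.
- r.close_job(): hands the job in, once; it reports no verdict.
The state is a dict: "time_s": time; "joints": joint angles; "qd": joint speeds; "joint_torque": joint torques, N m; "tcp_pos": TCP position; "eef_rot": TCP orientation; "contact_force": force on the tool from outside, world axes, zero at the start; "moment": the same for the moment, N m; "gripper_width": finger opening in m.
Only numpy, scipy, OpenCV 4.12 (cv2) and the standard library are available. Lean on these libraries where they do the work, as an engineer would, in place of code of your own. Each camera call takes 0.05 s, during which the arm holds its last target. There are 200 camera calls.

## Working session

There is one attempt and no reset: what is moved stays moved. The work goes in short steps, Python scripts to look and compute and a tool call to move; the robot and the scene stay as the last step left them, time stands still between calls to the robot, and variables do not carry over. Pictures are saved under pics/ and viewed, about 8 in all and at most 12, crops included, and the job is handed in when it is done.

Besides the shell and the picture viewer there is one more tool, called after ">>>" by a JSON object that holds its "fn" and its "kwargs", one argument or row to a line. drive_tool: Moves the arm, as the interface text tells. Its arguments: {"type":"object","properties":{"plan":{"type":"string"},"fingers":{"type":"number"},"squeeze":{"type":"number"}},"required":["plan"]}

```bash
mkdir -p pics; cat > h.py <<'E'
import numpy as np, cv2, pickle
from plant import r
def cap(n,save=None):
    d=r.capture(n)
    if save: cv2.imwrite(f'pics/{save}.png',cv2.cvtColor(d['frame'],cv2.COLOR_RGB2BGR)); pickle.dump(d,open(f'pics/{save}.pkl','wb'))
    return d
def load(s): return pickle.load(open(f'pics/{s}.pkl','rb'))
def K(d):
    f=d['frame'].shape[0]/2/np.tan(np.radians(d['fovy'])/2)
    return np.array([[f,0,d['cx']],[0,f,d['cy']],[0,0,1.]])
def ray(d,uv):
    k=K(d);p=(np.array(uv,float)-k[:2,2])/k[0,0]
    R=cv2.Rodrigues(np.array(d['rvec'],float))[0];t=np.array(d['tvec'],float).ravel()
    rd=np.hypot(*p);q=rd
    for _ in range(30): q=rd/(1+d['k1']*q*q)
    p=p*(q/rd if rd>0 else 1)
    return -R.T@t, R.T@np.array([p[0],p[1],1])
def onz(d,uv,z):
    o,v=ray(d,uv);return o+v*(z-o[2])/v[2]
def proj(d,P):
    R=cv2.Rodrigues(np.array(d['rvec'],float))[0];t=np.array(d['tvec'],float).ravel()
    c=R@np.array(P,float)+t;p=c[:2]/c[2];p=p*(1+d['k1']*(p@p));k=K(d);return p*k[0,0]+k[:2,2]
E
python3 - <<'E'
from h import *
a=cap('scene','scene0');b=cap('top','top0')
for d in(a,b):print(d['fovy'],d['k1'],d['cx'],d['cy'],ray(d,(320,200)))
print(r.get_state(), r.tcp_to_tips)
E
```

```text
43.14000056034923 -0.07935309135859854 325.03464666115605 198.96983443431225 (array([ 1.16457124, -0.37234596,  1.03218921]), array([-0.49799786,  0.34534022, -0.79551332]))
49.357315042620854 -0.09899558392347328 316.2279749411253 196.92759871172464 (array([0.52268139, 0.03784462, 0.98926576]), array([ 0.0424557 ,  0.00980113, -0.9991128 ]))
{'time_s': 0.1, 'joints': array([ 8.03913931e+01,  2.05865790e+01,  6.39445236e-01, -1.76047264e-02,
       -7.01363722e+01, -1.65074918e+01]), 'qd': array([-0.03119032, -0.09847424,  0.06820952,  0.03323301,  0.00987929,
       -0.1023893 ]), 'joint_torque': array([-1.13115027e-03, -5.84163880e+01,  2.93751669e+01,  7.01539949e+00,
        1.01908043e-02, -5.09614460e-05]), 'tcp_pos': array([0.29695964, 0.60569394, 0.23372848]), 'eef_rot': array([ 1.79915233e+02, -7.86119816e-03, -2.61220868e+01]), 'contact_force': array([-0.57034835,  0.22113999,  0.20576771]), 'moment': array([-0.04836126, -0.03199106,  0.00527068]), 'gripper_width': 0.08783169882241032} 0.008
```

View pics/top0.png

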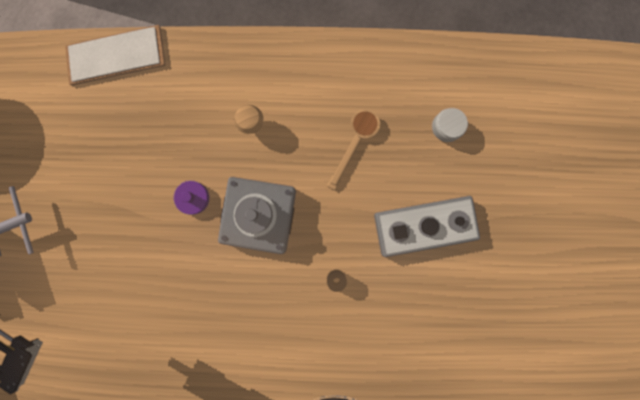

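View pics/scene0.png

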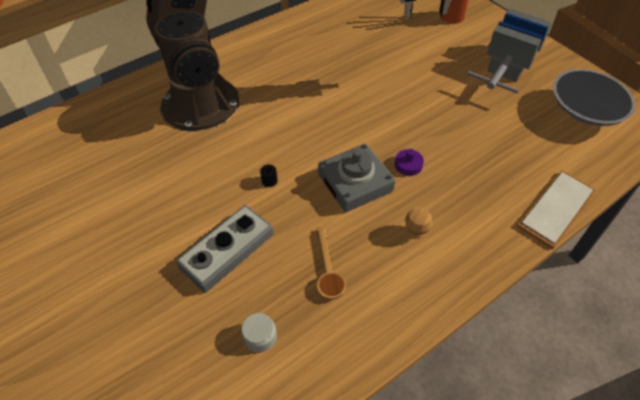

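The top view shows the spindle at (257,215), with the purple decoy at (191,198) beside it. The panel keys are square (400,232), large (430,227) and small (459,221).

```bash
python3 - <<'E'
from h import *
d=load('top0');f=d['frame']
g=cv2.cvtColor(f,cv2.COLOR_RGB2GRAY);hsv=cv2.cvtColor(f,cv2.COLOR_RGB2HSV)
m=((g<55)).astype(np.uint8);m[:, :375]=0;m[:,480:]=0;m[:195]=0;m[260:]=0
n,l,s,c=cv2.connectedComponentsWithStats(m)
for i in range(1,n):
    if s[i,4]>15:print('dark',s[i],c[i],onz(d,c[i],.061))
# panel/spindle outlines: low saturation
sm=((hsv[...,1]<70)&(g>60)).astype(np.uint8);
for nm,(x0,x1,y0,y1),z in(('panel',(365,490,190,265),.041),('spin',(210,305,170,262),.052)):
    k=np.zeros_like(sm);k[y0:y1,x0:x1]=sm[y0:y1,x0:x1];k=cv2.morphologyEx(k,cv2.MORPH_CLOSE,np.ones((5,5)))
    cs=max(cv2.findContours(k,0,2)[0],key=cv2.contourArea)
    rr=cv2.minAreaRect(cs);print(nm,rr);b=cv2.boxPoints(rr);P=np.array([onz(d,p,z) for p in b]);print(P.round(4),P.mean(0))
    for i in range(4):e=P[(i+1)%4]-P[i];print(np.hypot(*e[:2]),np.degrees(np.arctan2(e[1],e[0])))
im=np.hstack([cv2.resize(f[170:262,212:304],(400,400),interpolation=2),cv2.resize(f[190:270,365:485],(400,267),interpolation=2).copy() if 0 else cv2.copyMakeBorder(cv2.resize(f[190:270,365:485],(400,267),interpolation=2),0,133,0,0,0)])
cv2.imwrite('pics/crop1.png',im[...,::-1])
for nm,p,z in(('purple',(191,198),.05),('finial',(247,118),.07),('drum',(337,280),.045),('spoonend',(333,186),.01),('bowl',(366,124),.02),('tin',(451,124),.05)):print(nm,onz(d,p,z).round(3))
E
```

```text
dark [422 219  16  15 127] [430.55905512 225.18897638] [ 0.51434992 -0.1904427   0.061     ]
dark [456 218   8   7  45] [459.62222222 220.68888889] [ 0.52541142 -0.25323313  0.061     ]
panel ((426.8150329589844, 226.200927734375), (45.485897064208984, 100.14910125732422), 79.50852966308594)
[[ 0.5377 -0.0699  0.041 ]
 [ 0.5831 -0.2863  0.041 ]
 [ 0.4854 -0.306   0.041 ]
 [ 0.4412 -0.09    0.041 ]] [ 0.51185584 -0.18806635  0.041     ]
0.22113630349461483 -78.16747749915544
0.09960618623564846 -168.58637576001877
0.22048771534631711 101.588451185575
0.09866431334678814 11.787435253702725
spin ((256.0135192871094, 214.91891479492188), (69.37637329101562, 68.22557830810547), 9.462322235107422)
[[0.4637 0.2695 0.052 ]
 [0.6106 0.2501 0.052 ]
 [0.5893 0.1    0.052 ]
 [0.4438 0.12   0.052 ]] [0.52685375 0.18489267 0.052     ]
0.14811751365494835 -7.532547317302558
0.15160727284442624 -98.0479061620168
0.146901906072671 172.15922534492904
0.1508109435730831 82.4120182341266
purple [0.56 0.33 0.05]
finial [0.734 0.209 0.07 ]
drum [0.391 0.006 0.045]
spoonend [0.597 0.019 0.01 ]
bowl [ 0.738 -0.052  0.02 ]
tin [ 0.737 -0.236  0.05 ]
```

View pics/crop1.png

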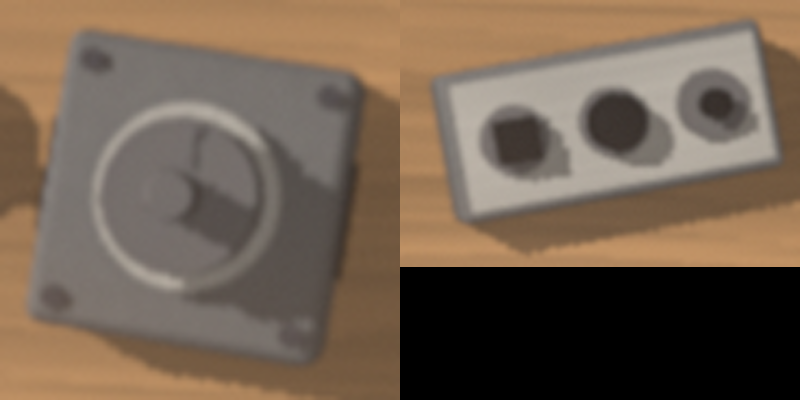

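```bash
cat >> h.py <<'E'
def rel(cur,yaw,tgt):
    R=cv2.Rodrigues(np.array([0,0,np.radians(yaw)]))[0]@np.diag([1,-1,-1]);return (R.T@(np.array(tgt)-np.array(cur))*100).round(2)
E
python3 - <<'E'
from h import *
d=load('top0')
sq=onz(d,(400.4,232.9),.061);print(sq)
s=np.array([.5254,-.2532]);l=np.array([.51435,-.19044]);q=sq[:2];print(l-s,q-l)
c=[.297,.606,.235]
print(rel(c,-26.12,[.51435,-.19044,.12]))
d=load('scene0');
for n,p in(('L',(224,240)),('sq',(246,222)),('sm',(202,259))):print(n,onz(d,p,.061))
E
```

```text
[ 0.49641481 -0.1260358   0.061     ]
[-0.01105  0.06276] [-0.01793519  0.0644042 ]
[54.58 61.94 11.5 ]
L [ 0.52009436 -0.19484887  0.061     ]
sq [ 0.50665201 -0.12834161  0.061     ]
sm [ 0.53520284 -0.25961516  0.061     ]
```

>>> {"fn": "drive_tool", "kwargs": {
  "plan": "3.9 4.4 0 0; 7.8 8.9 0 -0.05; 11.7 13.3 0 -0.1; 15.6 17.7 0 -0.15; 19.5 22.1 0 -0.2; 23.4 26.6 0 -0.25; 27.3 31 0 -0.3; 27.3 31 0 -0.314",
  "fingers": 1,
  "squeeze": 20
}}

```text
time_s: 1.1
tcp_pos: [0.4059, 0.2042, 0.2346]
eef_rot: [180.0, 0.0, -8.3]
contact_force: [-0.1, 0.1, 0.1]
gripper_width: 0.013
```

```bash
python3 - <<'E'
from h import *
s=r.get_state();print(s['tcp_pos'],s['eef_rot'],s['joints'].round(1),s['gripper_width'])
print(rel(s['tcp_pos'],s['eef_rot'][2],[.515,-.192,.11]))
E
```

```text
[0.40591137 0.20424712 0.23459675] [ 1.79999068e+02  1.24534628e-02 -8.30762185e+00] [ 51.7  -0.8 -25.8  -0.  -65.   30. ] 0.01303752907033483
[16.52 37.63 12.46]
```

>>> {"fn": "drive_tool", "kwargs": {
  "plan": "2.4 5.4 0 0; 4.7 10.8 0 0; 7.1 16.1 0 0; 9.4 21.5 0 0; 11.8 26.9 1 0; 14.2 32.3 3 0; 16.5 37.6 6 0; 16.5 37.6 8 0"
}}

```text
time_s: 2.1
tcp_pos: [0.5162, -0.1906, 0.1524]
eef_rot: [180.0, 0.1, -8.4]
contact_force: [-0.4, 1.1, -0.5]
gripper_width: 0.0005
```

```bash
python3 - <<'E'
from h import *
s=r.get_state();print(s['tcp_pos'],s['eef_rot'],s['joints'].round(1),s['gripper_width'])
d=cap('wrist','w1')
for p in ([.515,-.192,.061],[.5,-.127,.061],[.527,-.256,.061]):print(proj(d,p))
E
```

```text
[ 0.51618014 -0.19061322  0.1523514 ] [ 1.79975650e+02  1.23470843e-01 -8.35336339e+00] [  0.1  12.9 -21.6   0.  -55.6  81.5] 0.00047659712371752493
[321.77723325 211.15869197]
[242.6226188  241.03902238]
[403.76070229 183.89014237]
```

View pics/w1.png

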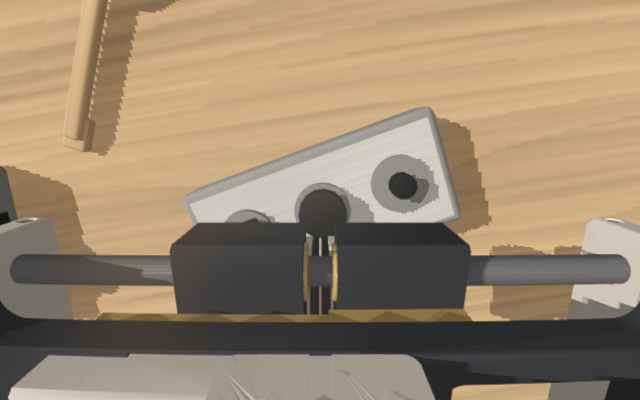

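Prediction and wrist view agree: large key at (322,211), small at (403,185). Next I press the large key.

>>> {"fn": "drive_tool", "kwargs": {
  "plan": "0 0.1 4 0; 0 0.1 7 0; 0 0.1 8.2 0; 0 0.1 8.8 0; 0 0.1 9 0; 0 0.1 9 0; 0 0.1 9 0; 0 0.1 9 0"
}}

```text
time_s: 3.15
tcp_pos: [0.5165, -0.1889, 0.0652]
eef_rot: [-180.0, -0.1, -8.1]
contact_force: [-0.5, 2.3, 3.3]
gripper_width: 0.0007
```

>>> {"fn": "drive_tool", "kwargs": {
  "plan": "0 0 0.2 0; 0 0 0.4 0; 0 0 0.4 0; 0 0 0.4 0"
}}

```text
time_s: 3.65
tcp_pos: [0.5167, -0.189, 0.0629]
eef_rot: [180.0, -0.1, -8.1]
contact_force: [-8.0, 6.3, 25.1]
gripper_width: 0.0004
```

```bash
python3 - <<'E'
from h import *
s=r.get_state();print(s['tcp_pos'],s['contact_force'])
d=cap('wrist','w2')
E
```

```text
[ 0.51666494 -0.18902642  0.06294586] [-7.9650513   6.30651925 25.05322865]
```

>>> {"fn": "drive_tool", "kwargs": {
  "plan": "0 0 -1.5 0; 0 0 -3 0; -1 -2.5 -3 0; -2.4 -6 -3 0; -2.4 -6 -3 0; -2.4 -6 -1 0; -2.4 -6 -0.5 0; -2.4 -6 -0.1 0"
}}

```text
time_s: 4.7
tcp_pos: [0.5008, -0.1266, 0.0626]
eef_rot: [180.0, 0.0, -8.1]
contact_force: [-13.1, 9.2, 43.7]
gripper_width: 0.0005
```

>>> {"fn": "drive_tool", "kwargs": {
  "plan": "0 0 0 0; 0 0 0 0"
}}

```text
time_s: 4.95
tcp_pos: [0.5007, -0.1265, 0.0631]
eef_rot: [180.0, -0.0, -8.1]
contact_force: [-6.6, 4.6, 14.3]
gripper_width: 0.0006
```

>>> {"fn": "drive_tool", "kwargs": {
  "plan": "0 0 -1.5 0; 0 0 -3.5 0; 1.5 4.1 -3.5 0; 3 8.2 -3.5 0; 4.5 12.4 -3.5 0; 4.5 12.4 -3.5 0; 4.5 12.4 -3.5 0"
}}

```text
time_s: 5.82
tcp_pos: [0.5271, -0.2557, 0.0967]
eef_rot: [-180.0, 0.0, -8.2]
contact_force: [-0.8, 0.5, 0.3]
gripper_width: 0.0001
```

>>> {"fn": "drive_tool", "kwargs": {
  "plan": "0 0 1.5 0; 0 0 2.5 0; 0 0 2.9 0; 0 0 3.2 0; 0 0 3.4 0; 0 0 3.5 0; 0 0 3.5 0; 0 0 3.5 0"
}}

```text
time_s: 6.82
tcp_pos: [0.5274, -0.255, 0.0631]
eef_rot: [-180.0, -0.0, -8.1]
contact_force: [-6.3, 6.6, 15.2]
gripper_width: 0.0004
```

>>> {"fn": "drive_tool", "kwargs": {
  "plan": "0 0 -3 0; 0 0 -8 0; -1 -3 -13 0; -2.5 -8 -17 0; -4.3 -14 -17 0; -6 -20 -17 0; -7.8 -26 -17 0; -9.4 -32 -17 0"
}}

```text
time_s: 7.82
tcp_pos: [0.4798, 0.0743, 0.2321]
eef_rot: [-179.9, -0.1, -8.1]
contact_force: [0.6, -0.4, -0.2]
gripper_width: 0.0001
```

>>> {"fn": "drive_tool", "kwargs": {
  "plan": "-1.7 -5.5 0 0; -3.5 -11 0 0; -3.5 -11 0 0; -3.5 -11 0 0",
  "fingers": -1
}}

```text
time_s: 8.32
tcp_pos: [0.4609, 0.1864, 0.2315]
eef_rot: [180.0, -0.0, -8.1]
contact_force: [-0.1, -0.7, -0.1]
gripper_width: 0.035
```

```bash
python3 - <<'E'
from h import *
s=r.get_state();print(s['tcp_pos'],s['eef_rot'],s['gripper_width'],s['joints'].round(1))
print(onz(load('top0'),(251.1,213.2),.121))
d=cap('wrist','w3')
print(proj(d,[.527,.185,.121]),proj(d,[.527,.185,.066]))
E
```

```text
[0.46086305 0.18641075 0.23151255] [ 1.79998768e+02 -4.86607108e-03 -8.06183048e+00] 0.034994405054640916 [ 44.7   3.7 -21.5   0.  -64.8  37.2]
[0.52954683 0.18367266 0.121     ]
[309.56470398 121.84317938] [311.32093167 121.99849734]
```

View pics/w3.png

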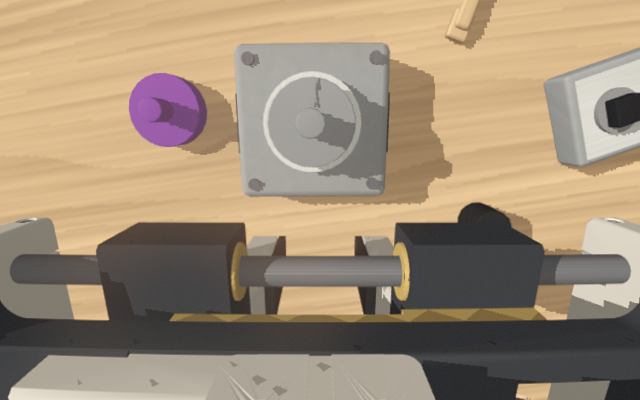

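Knob at (310,122), with the ring centred there too. The rib points up, about 5° right of the tool x axis. The position agrees with (0.527, 0.185).

>>> {"fn": "drive_tool", "kwargs": {
  "plan": "3.3 -0.4 0 0; 6.6 -0.8 0 0; 6.6 -0.8 3 0; 6.6 -0.8 6 0; 6.6 -0.8 9 0; 6.6 -0.8 11.5 0; 6.6 -0.8 12.4 0; 6.6 -0.8 12.4 0"
}}

```text
time_s: 9.38
tcp_pos: [0.5277, 0.1839, 0.1076]
eef_rot: [180.0, 0.0, -8.2]
contact_force: [-0.4, -0.1, 0.2]
gripper_width: 0.0875
```

>>> {"fn": "drive_tool", "kwargs": {
  "plan": "0 0 0 0; 0 0 0 0; 0 0 0 0; 0 0 0 0; 0 0 0 0; 0 0 0 0; 0 0 0 0; 0 0 0 0",
  "fingers": 1,
  "squeeze": 30
}}

```text
time_s: 10.38
tcp_pos: [0.5274, 0.1848, 0.1075]
eef_rot: [180.0, 0.0, -8.1]
contact_force: [0.2, -0.2, 0.1]
gripper_width: 0.0231
```

```bash
python3 - <<'E'
from h import *
s=r.get_state();print(s)
E
```

```text
{'time_s': 10.375, 'joints': array([ 3.93865433e+01,  1.64205645e+01, -2.36305964e+01, -1.15555677e-03,
       -4.99577628e+01,  4.24928473e+01]), 'qd': array([ 0.02106797,  0.00460195, -0.05267967, -0.00450067,  0.04544021,
        0.03803601]), 'joint_torque': array([-2.23880197e-02, -4.72519791e+01,  2.39873993e+01,  5.66086113e+00,
        1.07232230e-01, -1.54275389e-02]), 'tcp_pos': array([0.52737011, 0.18482482, 0.107505  ]), 'eef_rot': array([ 1.79994018e+02,  6.68013018e-03, -8.12135329e+00]), 'contact_force': array([ 0.17991685, -0.19243022,  0.0712507 ]), 'moment': array([-0.05089078,  0.01644251,  0.00385478]), 'gripper_width': 0.023079605234977235}
```

>>> {"fn": "drive_tool", "kwargs": {
  "plan": "0 0 0 0.05; 0 0 0 0.1; 0 0 0 0.15; 0 0 0 0.2; 0 0 0 0.25; 0 0 0 0.3; 0 0 0 0.35; 0 0 0 0.35"
}}

```text
time_s: 11.38
tcp_pos: [0.5281, 0.1866, 0.108]
eef_rot: [-179.8, -0.0, -28.1]
contact_force: [-1.2, 6.3, 1.1]
gripper_width: 0.0232
```

```bash
python3 - <<'E'
from h import *
s=r.get_state();print(s['eef_rot'],s['moment'],s['contact_force'],s['tcp_pos'])
E
```

```text
[-1.79826386e+02 -2.73075342e-02 -2.81365140e+01] [2.30650456 0.59881613 0.58839553] [-1.1507742   6.25468446  1.07207605] [0.52807909 0.1866163  0.10801568]
```

Clockwise stops hard: 0.59 N·m about z. So I turn counter-clockwise.

>>> {"fn": "drive_tool", "kwargs": {
  "plan": "0 0 0 -0.1; 0 0 0 -0.25; 0 0 0 -0.4; 0 0 0 -0.55; 0 0 0 -0.7; 0 0 0 -0.85; 0 0 0 -1.0; 0 0 0 -1.0"
}}

```text
time_s: 12.38
tcp_pos: [0.5276, 0.1848, 0.1077]
eef_rot: [180.0, -0.0, 29.1]
contact_force: [0.3, -1.2, 1.2]
gripper_width: 0.0232
```

```bash
python3 - <<'E'
from h import *
s=r.get_state();print(s['eef_rot'],s['moment'],s['contact_force'],s['tcp_pos'])
cap('wrist','w4')
E
```

```text
[ 1.79991017e+02 -1.41250447e-02  2.90626270e+01] [-0.36081098 -0.1589598  -0.0501656 ] [ 0.33767431 -1.20341163  1.15847174] [0.52757533 0.18478514 0.10770893]
```

View pics/w4.png

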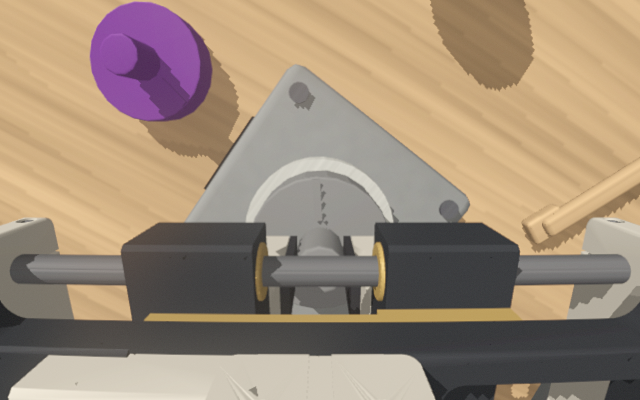

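The rib at (322,185–225) lies along the tool x axis, so the cap is at about 29° yaw, 37° from the spindle. About 18° more is needed.

>>> {"fn": "drive_tool", "kwargs": {
  "plan": "0 0 0 -0.1; 0 0 0 -0.2; 0 0 0 -0.31; 0 0 0 -0.31; 0 0 0 -0.31"
}}

```text
time_s: 13.05
tcp_pos: [0.5276, 0.1849, 0.1077]
eef_rot: [180.0, -0.0, 46.7]
contact_force: [0.3, 0.0, 2.8]
gripper_width: 0.0231
```

>>> {"fn": "drive_tool", "kwargs": {
  "plan": "0 0 -0.2 0; 0 0 -0.4 0; 0 0 -0.6 0; 0 0 -0.6 0"
}}

```text
time_s: 13.55
tcp_pos: [0.5275, 0.1849, 0.1137]
eef_rot: [-180.0, -0.0, 46.9]
contact_force: [-0.6, -0.4, -1.8]
gripper_width: 0.0234
```

```bash
python3 - <<'E'
from h import *
s=r.get_state();print(s['eef_rot'],s['moment'],s['contact_force'],s['tcp_pos'])
E
```

```text
[-1.79999715e+02 -1.50441442e-02  4.68659550e+01] [-0.15104908 -0.02195783  0.00893012] [-0.56427142 -0.3814793  -1.83516352] [0.52746818 0.18492627 0.11370534]
```

It rose 6 mm with only about 1.8 N, so it is free. I lift to 10 cm above the seat.

>>> {"fn": "drive_tool", "kwargs": {
  "plan": "0 0 -0.8 0; 0 0 -1.8 0; 0 0 -3.2 0; 0 0 -5 0; 0 0 -6.8 0; 0 0 -8.4 0; 0 0 -9.2 0; 0 0 -9.4 0"
}}

```text
time_s: 14.55
tcp_pos: [0.5275, 0.185, 0.2081]
eef_rot: [180.0, -0.0, 46.9]
contact_force: [0.1, -1.0, -2.0]
gripper_width: 0.0233
```

>>> {"fn": "drive_tool", "kwargs": {
  "plan": "0 0 0 0; 0 0 0 0; 0 0 0 0; 0 0 0 0; 0 0 0 0; 0 0 0 0"
}}

```text
time_s: 15.3
tcp_pos: [0.5274, 0.1849, 0.2076]
eef_rot: [-180.0, -0.0, 46.9]
contact_force: [0.2, 0.0, -1.0]
gripper_width: 0.0231
```

```bash
python3 - <<'E'
from h import *
s=r.get_state();print(s['eef_rot'],s['moment'],s['contact_force'],s['tcp_pos'],s['gripper_width'])
cap('scene','s5')
E
```

```text
[-1.79999426e+02 -1.32752228e-03  4.68796628e+01] [-0.05721596 -0.14534361  0.01532749] [ 0.23085371  0.03263265 -1.02289083] [0.52744376 0.18486427 0.20755066] 0.023090487795948147
```

View pics/s5.png

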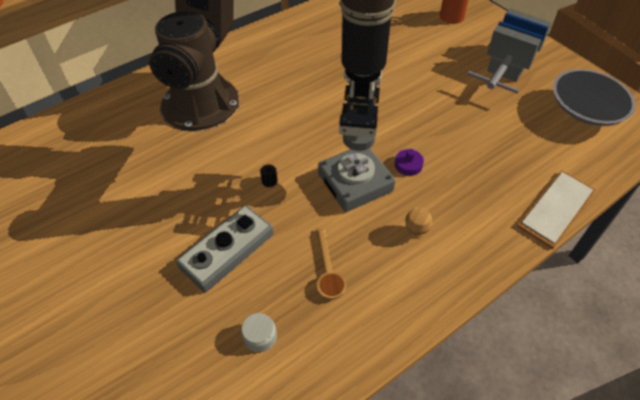

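The cap hangs in the gripper at (358,140), the spindle nose is bare at (355,165), and the bystanders and keys look as they did before. I hand in now.

```bash
python3 -c "
from plant import r
print(r.close_job())"
```

```text
the job is handed in; nothing more can be done
None
```

The job is done and handed in at about 15 s of robot time, with the cap still in the gripper over its seat. The hand-in gave no verdict.

- **Keys:** I pressed large, square, then small, each down to its bottom stop, where the force rose to 14–25 N. I judged "fully down" from that force and the fingertip height, because the key joints cannot be read. Landing on the square key gave a brief 44 N at the fingertips.
- **Cap:** Clockwise it met the hard stop (0.59 N·m), so the thread opens counter-clockwise. I turned it to about 55° from the spindle's x axis, and it lifted freely.
- **Last checks:** The tool is 100 mm above where it held the seated cap, on the spindle axis and level. The gripper is 23 mm open on the knob and carries about 1 N, which matches the cap's weight. The last scene picture shows the bare spindle nose, and by eye the keys are up and the bystanders unmoved. No check failed or disagreed.

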